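# Set the flip tags on the lure shelf to match the stock

## Task

The lure shelf has been restocked: make the flip tags on its front rail match the stock. Each tray full of lures must have its tag tipped back over the tray, solid disc showing, and the nearly empty tray must have its tag tipped forward off the rail, open ring showing. Push just the wrong tags over, gently, with a fingertip. Leave the tags that are already right as they are, pinch and lift nothing, and do not shift the trays or the goods on the counter.

Things in the scene. Friction and masses are not known exactly. Their poses are not given: they have to be found in the camera images.
- clip1: grey clip fixed on the aluminium ticket rail, 42 mm wide along the rail, carrying one hinged white flip tag. Its origin is the middle of the tag's hinge pin, 85 mm above the counter; its x axis points level from the pin over the tray behind it (away from the robot), y runs along the rail, z is up. The tag panel is 52 mm wide, 3 mm thick, its free edge 56 mm from the pin
- tag1 (a joint): hinge angle of the flip tag on clip1, rad: 0 upright; +0.95 (stop) tipped back over the tray, face with solid dark disc up; -0.95 (stop) tipped forward towards the robot, face with open dark ring up. At a stop its free edge is 33 mm above the pin and 46 mm out. The 15 g slippery tag turns easily; pushed 0.3 rad past upright it drops onto the other stop by itself; the stops are rigid, do not press on
- clip2: the same clip and tag as clip1, at another place on the rail
- tag2 (a joint): hinge angle of the flip tag on clip2, as for tag1
- clip3: the same clip and tag as clip1, at another place on the rail
- tag3 (a joint): hinge angle of the flip tag on clip3, as for tag1
- clip4: the same clip and tag as clip1, at another place on the rail
- tag4 (a joint): hinge angle of the flip tag on clip4, as for tag1
- tray_a: open black plastic tray, 170 mm deep (x), 112 mm wide (y), 50 mm high, standing loose on the 30 mm high deck so that its rim is 80 mm above the counter; FULL: filled with slim lures to just under its rim (a few stand up to 5 mm above it). Origin: centre of its underside, some 112 mm behind the hinge pin of its own tag; trays stand at about 118 mm pitch, so its tag is the clip in front of it (within 20 mm of its middle along the rail)
- tray_b: open black plastic tray, 170 mm deep (x), 112 mm wide (y), 50 mm high, standing loose on the 30 mm high deck so that its rim is 80 mm above the counter; FULL: filled with round lures to just under its rim (a few stand up to 5 mm above it). Origin: centre of its underside, some 112 mm behind the hinge pin of its own tag; trays stand at about 118 mm pitch, so its tag is the clip in front of it (within 20 mm of its middle along the rail)
- tray_c: open black plastic tray, 170 mm deep (x), 112 mm wide (y), 50 mm high, standing loose on the 30 mm high deck so that its rim is 80 mm above the counter; FULL: filled with slim and round lures to just under its rim (a few stand up to 5 mm above it). Origin: centre of its underside, some 112 mm behind the hinge pin of its own tag; trays stand at about 118 mm pitch, so its tag is the clip in front of it (within 20 mm of its middle along the rail)
- tray_d: open black plastic tray, 170 mm deep (x), 112 mm wide (y), 50 mm high, standing loose on the 30 mm high deck so that its rim is 80 mm above the counter; NEARLY EMPTY: two round lures left on its floor. Origin: centre of its underside, some 112 mm behind the hinge pin of its own tag; trays stand at about 118 mm pitch, so its tag is the clip in front of it (within 20 mm of its middle along the rail)
- spool: spool of line lying flat on the counter beside the shelf, 68 mm across, 36 mm high, loose; origin at the centre of its underside. Bystander
- hook_box: small flat hook box on the counter in front of the rail, 51 x 86 x 22 mm, loose; origin at the centre of its underside. Bystander
- oil_bottle: small bottle on the counter beside the shelf, 36 mm across, 95 mm high, loose; origin at the centre of its underside. Bystander

How it is judged:
By the outcome, as a careful person would: the job done as asked, in the order asked, and still so for the second after the job is handed in, with the robot touching nothing.
It also fails if it takes over 56 s, if anything falls off the work surface, if the arm or the gripper's body presses on something with over 40 N, if the wrist force passes 120 N, or if a joint passes its speed limit or range.

## Robot

A 6-joint arm with a two-finger parallel gripper is mounted at the origin on the work surface. World frame = base frame: x ahead of the robot, y to its left, z up, the work surface at z = 0. Lengths are in m, angles in rad, forces in N, time in s.
With the tool pointing down it reaches from about 0.325 to 0.9 m from the base axis. Payload 6.1 kg.
Tool frame: the origin (TCP) lies on the centre line of the jaws, within the pads' length; the fingertips stand 8 mm ahead of it and the grasp point (between the pads) lies 11 mm behind it; z points along the fingers, x is the direction in which the jaws open and shut, and the axes are right-handed (so a half turn about z gives the same grasp; the last joint's range is limited). The gripper opens to 85 mm and grips with 20 to 120 N. Pads are 22 mm wide; open, the fingers measure 114 mm over their backs; the gripper's body (76 mm by 85 mm) begins 54 mm behind the grasp point. The pads swing forward as they close: fully open they stand 13 mm farther back than shut.
Start: joints at [1.212, 0.22, 1.526, -0, 1.395, -0.126], TCP at [0.144, 0.608, 0.214] pointing down, gripper open.
Joint ranges: [-2.98, 2.98], [-0.91, 2.08], [0.09, 2.57], [-1.24, 4.39], [0.2, 2.65], [-2.68, 2.68]. Speed limits (rad/s): [2.57, 2.57, 3.01, 3.14, 3.14, 3.14].

## Interface

Orientations are given as a unit quaternion [x, y, z, w].
In Python, from workcell import ctrl gives the robot as it stands.
- The arm moves only by the shell command python3 -m creep 'ROWS' [FORCE]. ROWS is JSON, a list that holds one entry, the list of rows, each a list of 7 numbers: the shift along the tool's x, y, z normalised to -1 to 1, where 1 is 0.5 m, then the turn, a rotation vector about the tool's x, y, z normalised to -1 to 1, where 1 is pi/2 rad, then the opening, from -1 (shut) to 1 (fully open). A call has 1 to 20 rows; each row is the pose to reach, as a shift and turn from the pose measured when the call began, along the tool's axes at that moment; what a row does not reach only later rows make up. A row lasts 1/12 s, in which the tool goes at most 41.7 mm and 7.16 degrees, less where a joint would pass 70% of its speed; a pose out of reach is approached as far as the arm can. A call with a number of a shift or a turn outside -1 to 1 is refused whole. A call with a gripper value outside its range is refused whole. The fingers move at their own pace and stop on an object; FORCE is the grip in N (left out, the last holds). Time passes only in rows, so rows that repeat a pose let the fingers close. It gives the time, the measured TCP pose, the force and the opening at its end, in the units of the state.
- ctrl.read_state(): the state, without advancing time (a new reading comes with each control period).
- ctrl.grab_frame(name): name is "scene" or "top" or "wrist"; returns a dict with "color" (420x560x3 uint8, red, green, blue), "K" (3x3 intrinsics, pixels), "R" (3x3) and "t" (3): a world point X has camera coordinates R X + t. Camera axes: x right, y down, z forward; pixel columns grow to the right and rows downward; lengths in m; the calibration is good to about 2 mm. The wrist camera is an equidistant fisheye: a pixel r from the principal point sees the ray r / f radians off the axis. A picture is of the moment at which its call begins. There is no depth.
- ctrl.sign_off(): hands the job in, once; it reports no verdict.
Trained networks look in the newest picture that a camera, given by its name, has taken for a name from the list of things; names that differ only in an ending like _2 or _b are one class to them, and where a whole thing is asked for, a point or a joint stands for the part that bears it (a point fixed in the world has none). Each returns a list of dicts, best first, with "p" (0 to 1); they miss things now and then, are a little off and sometimes report something else, mostly with a low value. They report only what shows in the picture. A call takes as long as a camera call.
- ctrl.spot_in(camera, name): "box" ([centre column, centre row, width, height] in pixels, round what is visible of it).
The state is a dict: "time": time; "qpos": joint angles; "joint_velocities": joint speeds; "effort": joint torques, N m; "eef_pos": TCP position; "ee_rot": TCP orientation; "force": force on the tool from outside, world axes, zero at the start; "ft_torque": the same for the moment, N m; "grip_width": finger opening in m.
Only numpy, scipy, OpenCV 4.12 (cv2) and the standard library are available. Lean on these libraries where they do the work, as an engineer would, in place of code of your own. Each camera call takes 0.05 s, during which the arm holds its last target. There are 200 camera calls.

## Working session

There is one attempt and no reset: what is moved stays moved. The work goes in short steps, Python scripts to look and compute and a shell command to move; the robot and the scene stay as the last step left them, time stands still between calls to the robot, and variables do not carry over. Pictures are saved under pics/ and viewed, about 8 in all and at most 12, crops included, and the job is handed in when it is done.

```bash
mkdir -p pics
cat > h.py <<'E'
from workcell import ctrl
import numpy as np, cv2
def save(cam,fn,scale=1.4):
    f=ctrl.grab_frame(cam); im=cv2.cvtColor(f["color"],cv2.COLOR_RGB2BGR)
    cv2.imwrite("pics/"+fn,cv2.resize(im,None,fx=scale,fy=scale,interpolation=cv2.INTER_CUBIC)); return f
E
python3 - <<'E'
from h import *
for c in("scene","top"):
    f=save(c,c+"1.png"); print(c,f["K"].tolist(),f["R"].round(4).tolist(),f["t"].round(4).tolist())
    for n in("clip1","tag1","tray_a","spool","hook_box","oil_bottle"):
        print(n,[(np.round(d["box"]).astype(int).tolist(),round(d["p"],2)) for d in ctrl.spot_in(c,n)][:6])
print(ctrl.read_state())
E
```

```text
scene [[437.97424150224947, 0.0, 287.9650014441406], [0.0, 437.97424150224947, 211.96802657877691], [0.0, 0.0, 1.0]] [[-0.4129, 0.9108, 0.0033], [0.5742, 0.2631, -0.7752], [-0.7069, -0.3182, -0.6316]] [0.2075, -0.2654, 1.3832]
clip1 [([298, 190, 34, 34], 0.8), ([243, 186, 22, 17], 0.77), ([402, 222, 37, 43], 0.71), ([349, 208, 32, 39], 0.66)]
tag1 [([297, 188, 24, 29], 0.8), ([401, 218, 30, 28], 0.66)]
tray_a [([317, 257, 90, 92], 0.93), ([373, 280, 92, 107], 0.74), ([265, 241, 85, 82], 0.65), ([289, 188, 35, 20], 0.46)]
spool [([466, 264, 40, 29], 0.78)]
hook_box [([287, 189, 34, 18], 0.77), ([298, 190, 30, 31], 0.63)]
oil_bottle [([163, 159, 16, 37], 0.91), ([264, 241, 89, 82], 0.19)]
top [[452.0366719720087, 0.0, 276.91392021065565], [0.0, 452.0366719720087, 204.68160785892496], [0.0, 0.0, 1.0]] [[-0.0686, -0.9976, -0.0024], [-0.9701, 0.0672, -0.2331], [0.2327, -0.0136, -0.9725]] [0.0367, 0.5713, 1.1731]
clip1 [([273, 229, 18, 23], 0.83), ([315, 217, 16, 24], 0.82), ([183, 229, 24, 22], 0.79), ([227, 230, 19, 24], 0.73)]
tag1 [([227, 232, 24, 18], 0.78), ([421, 239, 20, 12], 0.69)
[... 375 characters left out ...]
'time': 0.7, 'qpos': array([ 1.21192106e+00,  2.20330404e-01,  1.52649468e+00, -1.73240182e-05,
        1.39470561e+00, -1.26093261e-01]), 'joint_velocities': array([ 4.39808607e-04,  2.88812378e-04, -2.49671845e-04, -2.16969982e-04,
       -7.80660769e-05, -1.58519098e-03]), 'effort': array([-5.16691289e-04, -4.96699333e+01, -3.89633667e+01, -4.82596533e-04,
        1.04182942e-03,  3.43746748e-06]), 'eef_pos': array([0.14418353, 0.60814057, 0.21424561]), 'ee_rot': array([ 7.84436877e-01,  6.20208663e-01,  3.09311561e-05, -8.70344692e-06]), 'force': array([ 1.08100635,  0.26213603, -0.33845192]), 'ft_torque': array([-0.03975538, -0.00691251,  0.00108406]), 'grip_width': 0.08529277947619769}
```

View pics/scene1.png

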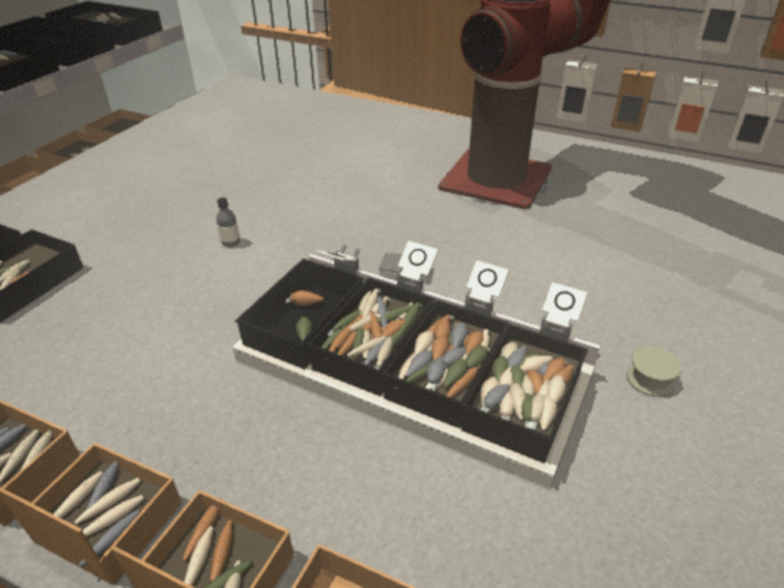

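View pics/top1.png

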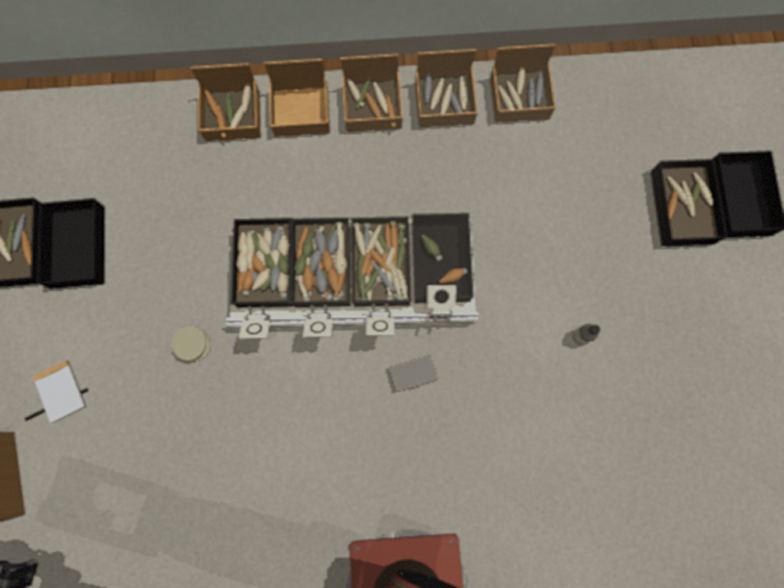

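The top view shows the three left, full trays (marks near (254,328), (318,327) and (380,325)) with tags tipped forward, ring up. The nearly empty tray's tag (441,297) is tipped back, disc up. So all four look wrong. Next I'll triangulate the tags.

```bash
cat >> h.py <<'E'
def ray(f,u,v):
    R,t,K=f["R"],f["t"],f["K"]; d=R.T@np.linalg.inv(K)@np.array([u,v,1.]); return -R.T@t,d
def tri(f1,p1,f2,p2):
    A=[];b=[]
    for f,p in((f1,p1),(f2,p2)):
        c,d=ray(f,*p); d=d/np.linalg.norm(d); P=np.eye(3)-np.outer(d,d); A.append(P); b.append(P@c)
    A=np.vstack(A); b=np.hstack(b); x,*_=np.linalg.lstsq(A,b,rcond=None); return x,np.linalg.norm(A@x-b)
def onz(f,p,z):
    c,d=ray(f,*p); return c+d*(z-c[2])/d[2]
E
python3 - <<'E'
from h import *
s=ctrl.grab_frame("scene"); t=ctrl.grab_frame("top")
T=[(254,328),(318,327),(380,325),(441,297)]; S=[(565,300),(487,278),(417,257),None]
for a,b in zip(T,S):
    a=np.array(a)/1.4
    print("mark top z.102",onz(t,a,.102).round(4), *(tri(t,a,s,np.array(b)/1.4) if b else ()))
for a in((226,323),(478,318)): print("rail end",onz(t,np.array(a)/1.4,.08).round(4))
for a,b in (((254,312),(556,328)),((318,311),(479,305)),((380,309),(410,284)),((441,312),(345,264))):
    print("clip",tri(t,np.array(a)/1.4,s,np.array(b)/1.4))
for n,a in(("box",(413,373)),("bottle",(588,332)),("spool",(190,343))): print(n,onz(t,np.array(a)/1.4,.03).round(3))
E
```

```text
mark top z.102 [0.5018 0.2534 0.102 ] [0.50052339 0.2529475  0.10821517] 0.0011050687207933272
mark top z.102 [0.4954 0.1335 0.102 ] [0.49453444 0.13386847 0.1058708 ] 0.0010543456746602447
mark top z.102 [0.4912 0.0172 0.102 ] [0.49017164 0.01751454 0.10724392] 0.0004333385386860061
mark top z.102 [ 0.5369 -0.1017  0.102 ]
rail end [0.5193 0.3113 0.08  ]
rail end [ 0.4957 -0.171   0.08  ]
clip (array([0.53648849, 0.25485656, 0.08429987]), np.float64(0.002264616179140972))
clip (array([0.53018209, 0.13532947, 0.08047555]), np.float64(0.0013709093851746949))
clip (array([0.52529452, 0.01822925, 0.07896988]), np.float64(0.004506956922070977))
clip (array([ 0.51325504, -0.10118811,  0.07295482]), np.float64(0.0012083461985756803))
box [ 0.404 -0.041  0.03 ]
bottle [ 0.461 -0.394  0.03 ]
spool [0.494 0.395 0.03 ]
```

```bash
python3 -m creep '[[[-0.14,0.19,0.02,0,0,-0.03,-1],[-0.28,0.38,0.05,0,0,-0.06,-1],[-0.42,0.57,0.07,0,0,-0.09,-1],[-0.55,0.75,0.1,0,0,-0.12,-1],[-0.55,0.75,0.1,0,0,-0.12,-1],[-0.55,0.75,0.1,0,0,-0.12,-1],[-0.55,0.75,0.1,0,0,-0.12,-1],[-0.55,0.75,0.1,0,0,-0.12,-1],[-0.55,0.75,0.1,0,0,-0.12,-1],[-0.55,0.75,0.1,0,0,-0.12,-1],[-0.55,0.75,0.1,0,0,-0.12,-1],[-0.55,0.75,0.1,0,0,-0.12,-1],[-0.55,0.75,0.1,0,0,-0.12,-1],[-0.55,0.75,0.1,0,0,-0.12,-1],[-0.55,0.75,0.1,0,0,-0.12,-1],[-0.55,0.75,0.1,0,0,-0.12,-1]]]' 20
python3 - <<'E'
from h import *
f=save("wrist","w1.png"); print({k:v.round(4).tolist() for k,v in f.items() if k!="color"})
for n in("clip1","tag1"): print(n,[(np.round(d["box"]).astype(int).tolist(),round(d["p"],2)) for d in ctrl.spot_in("wrist",n)])
E
```

```text
time: 2.13
eef_pos: [0.4448, 0.2554, 0.1644]
ee_rot: [0.722, 0.692, 0.0, -0.0]
force: [0.8, 1.0, -0.4]
grip_width: -0.0001
{'K': [[325.1923, 0.0, 276.3115], [0.0, 325.1923, 204.9114], [0.0, 0.0, 1.0]], 'R': [[0.0405, 0.9992, -0.0], [0.9642, -0.0391, 0.2623], [0.2621, -0.0106, -0.965]], 't': [-0.2733, -0.44, 0.2155]}
clip1 [([132, 287, 82, 54], 0.8), ([38, 278, 76, 52], 0.75)]
tag1 [([32, 268, 61, 36], 0.87), ([132, 281, 68, 43], 0.65)]
```

View pics/w1.png

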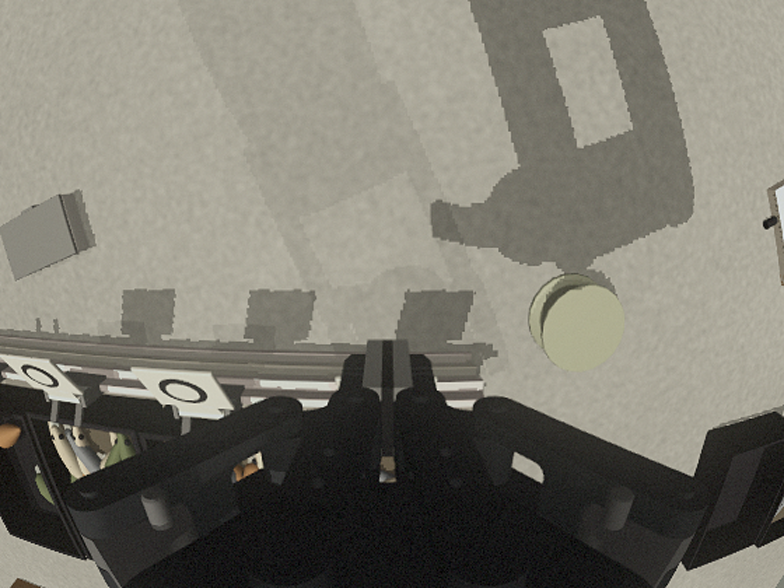

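Run:
```python
from h import *
w=ctrl.grab_frame("wrist"); t=ctrl.grab_frame("top"); s=ctrl.grab_frame("scene")
def und(p):
    K=w["K"]; q=(np.array(p)/1.4-K[:2,2])/K[0,0]; th=np.linalg.norm(q); q=q*np.tan(th)/th; return q*K[0,0]+K[:2,2]
for n,a,b,c in(("2",(183,391),(318,327),(487,278)),("3",(40,376),(380,325),(417,257))):
    a=und(a)
    print(n,"w-top",tri(w,a,t,np.array(b)/1.4),"w-scene",tri(w,a,s,np.array(c)/1.4))
for p,z in(((131,367),.118),((203,371),.118),((237,413),.087)): print("tag2 corner",onz(w,und(p),z).round(4))
```

```text
2 w-top (array([0.49572618, 0.13368491, 0.10475037]), np.float64(0.0012321215088533315)) w-scene (array([0.49550638, 0.13499105, 0.10676215]), np.float64(0.0001691918839683646))
3 w-top (array([0.49110864, 0.01736026, 0.10497139]), np.float64(0.0006193565204348573)) w-scene (array([0.49061301, 0.01851099, 0.1069961 ]), np.float64(0.0010998736972790235))
tag2 corner [0.4755 0.1104 0.118 ]
tag2 corner [0.477  0.1565 0.118 ]
tag2 corner [0.521  0.1586 0.087 ]
```

```bash
python3 -m creep '[[[0,0,0.04,0,0,0,-1],[0,0,0.08,0,0,0,-1],[0,0,0.102,0,0,0,-1],[0,0.02,0.102,0,0,0,-1],[0,0.035,0.102,0,0,0,-1],[0,0.05,0.102,0,0,0,-1],[0,0.06,0.102,0,0,0,-1],[0,0.07,0.102,0,0,0,-1],[0,0.08,0.102,0,0,0,-1],[0,0.09,0.102,0,0,0,-1],[0,0.1,0.102,0,0,0,-1],[0,0.11,0.102,0,0,0,-1],[0,0.12,0.102,0,0,0,-1],[0,0.13,0.102,0,0,0,-1],[0,0.14,0.102,0,0,0,-1],[0,0.15,0.102,0,0,0,-1],[0,0.16,0.102,0,0,0,-1],[0,0.165,0.102,0,0,0,-1],[0,0.17,0.102,0,0,0,-1],[0,0.17,0.102,0,0,0,-1]]]'
python3 - <<'E'
from h import *
save("scene","s2.png")
E
```

```text
time: 4.1
eef_pos: [0.5306, 0.2509, 0.1133]
ee_rot: [0.722, 0.692, 0.0, 0.0]
force: [0.5, 0.0, 0.3]
grip_width: -0.0001
```

View pics/s2.png

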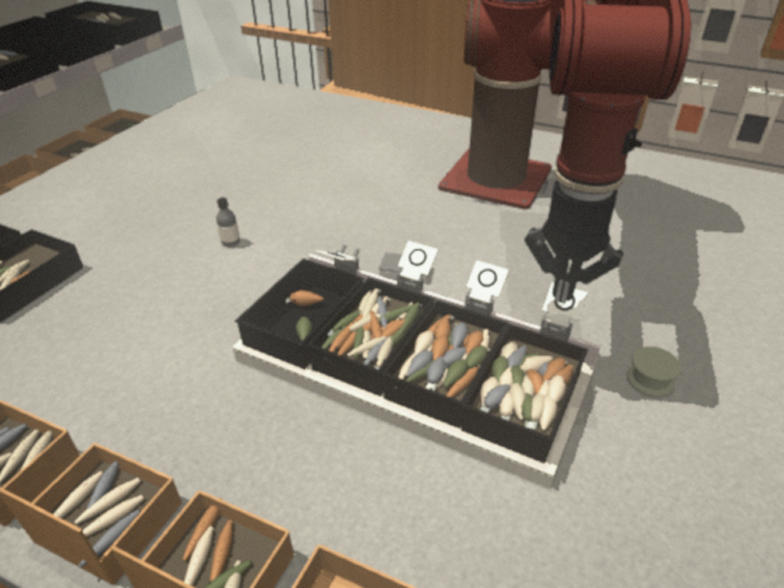

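Run:
```python
from h import *
a=cv2.cvtColor(ctrl.grab_frame("scene")["color"],cv2.COLOR_RGB2BGR)[150:270,340:460]
b=cv2.imread("pics/scene1.png"); b=cv2.resize(b,(560,420))[150:270,340:460]
cv2.imwrite("pics/c1.png",cv2.resize(np.hstack([b,a]),(800,400),interpolation=cv2.INTER_CUBIC))
```

```text
(no output)
```

View pics/c1.png

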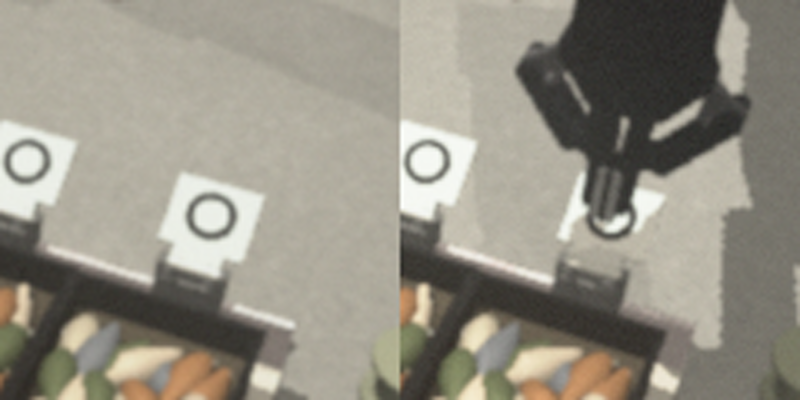

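Run:
```python
from h import *
s=ctrl.grab_frame("scene"); c,d=ray(s,401.5,215.4)
for x in(.52,.5306,.54): print(c+d*(x-c[0])/d[0])
def pr(X): q=s["K"]@(s["R"]@np.array(X)+s["t"]); return q[:2]/q[2]
print("tip expected",pr((.5306,.251,.105)), "panel edge corners stop",[pr((.482,.253+e,.118)).round(1) for e in(-.026,.026)],"pin",pr((.528,.253,.085)))
print(ctrl.read_state()["qpos"],ctrl.read_state()["eef_pos"])
```

```text
[0.52       0.2521435  0.11967842]
[0.5306     0.25319166 0.12801822]
[0.54       0.25412115 0.13541389]
tip expected [398.44012311 224.1141295 ] panel edge corners stop [array([393.4, 202. ]), array([419. , 208.6])] pin [398.10986131 231.19310772]
[ 3.07784711e-01  2.21135024e-01  1.72277832e+00  1.11250034e-04
  1.19782189e+00 -1.21997319e+00] [0.53001171 0.25099758 0.11323507]
```

Run:
```python
from h import *
w=save("wrist","w2.png",1.4); st=ctrl.read_state(); print(st["eef_pos"],w["t"],(-w["R"].T@w["t"]))
def und(p):
    K=w["K"]; q=(np.array(p)/1.4-K[:2,2])/K[0,0]; th=np.linalg.norm(q); q=q*np.tan(th)/th; return q*K[0,0]+K[:2,2]
def prw(X):
    q=w["R"]@np.array(X)+w["t"]; r=np.hypot(*q[:2]); th=np.arctan2(r,q[2]); return (w["K"][:2,2]+w["K"][0,0]*th*q[:2]/r)*1.4
x,y,z=st["eef_pos"]
for dz in(-.008,.015):
  for dx in(-.011,.011): print(dz,dx,prw((x+dx,y,z+dz)))
c,d=ray(w,*und((388,340)))
for xx in(x-.011,x,x+.011): print(c+d*(xx-c[0])/d[0])
```

```text
[0.52999158 0.25100641 0.11326682] [-0.27268456 -0.50876085  0.14394868] [0.4641178  0.25383737 0.27217081]
-0.008 -0.011 [385.56747695 310.89965392]
-0.008 0.011 [387.88083037 362.73484441]
0.015 -0.011 [385.35809737 332.16332406]
0.015 0.011 [387.98963041 389.61119389]
[0.51899158 0.25188525 0.13547031]
[0.52999158 0.25149392 0.10806732]
[0.54099158 0.2511026  0.08066433]
```

View pics/w2.png

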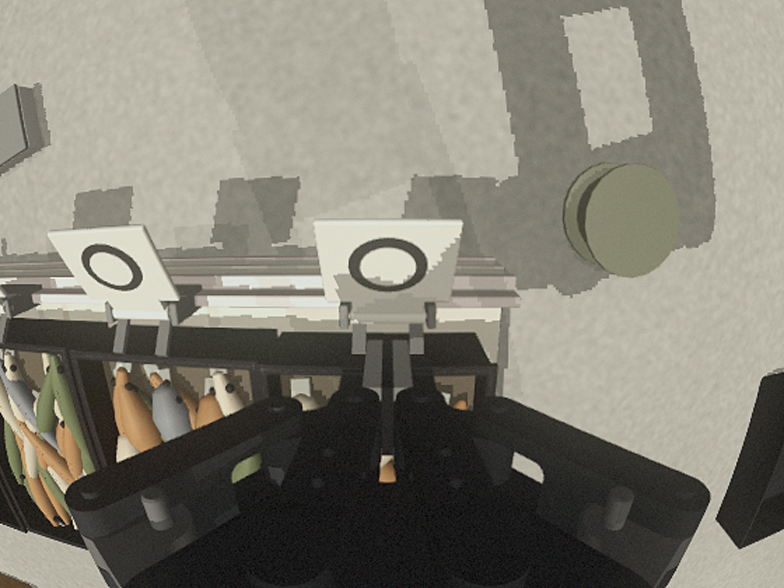

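```bash
python3 -m creep '[[[0,-0.05,0,0,0,0,-1],[0,-0.1,0,0,0,0,-1],[0,-0.15,0,0,0,0,-1],[0,-0.18,0,0,0,0,-1],[0,-0.18,0.025,0,0,0,-1],[0,-0.18,0.05,0,0,0,-1],[0,-0.18,0.05,0,0,0,-1]]]'
python3 -m creep '[[[0,0.02,0,0,0,0,-1],[0,0.035,0,0,0,0,-1],[0,0.05,0,0,0,0,-1],[0,0.06,0,0,0,0,-1],[0,0.07,0,0,0,0,-1],[0,0.08,0,0,0,0,-1],[0,0.09,0,0,0,0,-1],[0,0.1,0,0,0,0,-1],[0,0.11,0,0,0,0,-1],[0,0.12,0,0,0,0,-1],[0,0.13,0,0,0,0,-1],[0,0.14,0,0,0,0,-1],[0,0.15,0,0,0,0,-1],[0,0.16,0,0,0,0,-1],[0,0.17,0,0,0,0,-1],[0,0.18,0,0,0,0,-1],[0,0.18,0,0,0,0,-1]]]'
python3 - <<'E'
from h import *
a=save("scene","s3.png")["color"][110:310,220:480]; b=save("wrist","w3.png")["color"]
cv2.imwrite("pics/c3.png",cv2.cvtColor(np.hstack([cv2.resize(a,(400,308)),cv2.resize(b,(400,308))]),cv2.COLOR_RGB2BGR))
E
```

```text
time: 4.88
eef_pos: [0.438, 0.2544, 0.0863]
ee_rot: [0.722, 0.692, -0.002, -0.001]
force: [0.1, -0.8, -0.2]
grip_width: -0.0001
time: 6.3
eef_pos: [0.529, 0.2505, 0.0862]
ee_rot: [0.722, 0.692, -0.001, -0.0]
force: [0.7, 0.4, -0.0]
grip_width: -0.0004
```

View pics/c3.png

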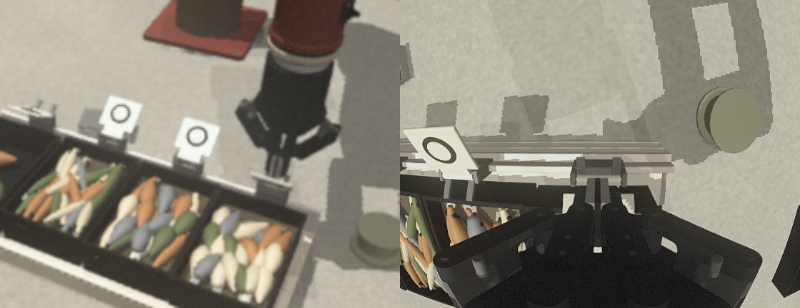

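Tag 1 has flipped back. The real fingertip sits about 20 mm behind the stated spot, and z = 0.086 works. Now tag 2 with the same stroke.

```bash
python3 -m creep '[[[0,-0.06,0,0,0,0,-1],[0,-0.12,0,0,0,0,-1],[0,-0.18,0,0,0,0,-1],[0,-0.182,0,0,0,0,-1],[-0.06,-0.182,0,0,0,0,-1],[-0.12,-0.182,0,0,0,0,-1],[-0.18,-0.182,0,0,0,0,-1],[-0.236,-0.182,0,0,0,0,-1],[-0.236,-0.182,0,0,0,0,-1],[-0.236,-0.182,0,0,0,0,-1]]]'
python3 -m creep '[[[0,0.02,0,0,0,0,-1],[0,0.035,0,0,0,0,-1],[0,0.05,0,0,0,0,-1],[0,0.06,0,0,0,0,-1],[0,0.07,0,0,0,0,-1],[0,0.08,0,0,0,0,-1],[0,0.09,0,0,0,0,-1],[0,0.1,0,0,0,0,-1],[0,0.11,0,0,0,0,-1],[0,0.12,0,0,0,0,-1],[0,0.13,0,0,0,0,-1],[0,0.14,0,0,0,0,-1],[0,0.15,0,0,0,0,-1],[0,0.16,0,0,0,0,-1],[0,0.17,0,0,0,0,-1],[0,0.18,0,0,0,0,-1],[0,0.182,0,0,0,0,-1]]]'
python3 -m creep '[[[0,-0.06,0,0,0,0,-1],[0,-0.12,0,0,0,0,-1],[0,-0.18,0,0,0,0,-1],[0,-0.182,0,0,0,0,-1],[-0.06,-0.182,0,0,0,0,-1],[-0.12,-0.182,0,0,0,0,-1],[-0.18,-0.182,0,0,0,0,-1],[-0.234,-0.182,0,0,0,0,-1],[-0.234,-0.182,0,0,0,0,-1],[-0.234,-0.182,0,0,0,0,-1]]]'
python3 - <<'E'
from h import *
a=save("scene","s4.png")["color"][110:310,180:440]; b=save("wrist","w4.png")["color"]
cv2.imwrite("pics/c4.png",cv2.cvtColor(np.hstack([cv2.resize(a,(400,308)),cv2.resize(b,(400,308))]),cv2.COLOR_RGB2BGR))
E
```

```text
time: 7.23
eef_pos: [0.4325, 0.1355, 0.0867]
ee_rot: [0.723, 0.691, -0.001, -0.001]
force: [0.1, 0.9, 0.8]
grip_width: 0.0003
time: 8.65
eef_pos: [0.5244, 0.1313, 0.0866]
ee_rot: [0.723, 0.691, -0.001, -0.0]
force: [-0.3, 0.1, -0.5]
grip_width: 0.0003
time: 9.48
eef_pos: [0.4285, 0.0175, 0.0872]
ee_rot: [0.724, 0.69, -0.001, -0.0]
force: [0.3, -0.3, -0.1]
grip_width: 0.0
```

View pics/c4.png

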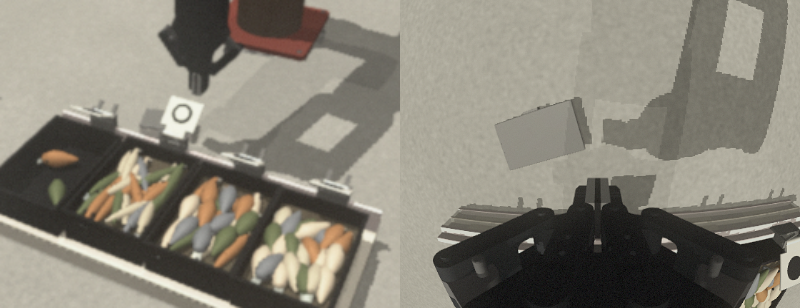

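```bash
python3 -m creep '[[[0,0.02,0,0,0,0,-1],[0,0.035,0,0,0,0,-1],[0,0.05,0,0,0,0,-1],[0,0.06,0,0,0,0,-1],[0,0.07,0,0,0,0,-1],[0,0.08,0,0,0,0,-1],[0,0.09,0,0,0,0,-1],[0,0.1,0,0,0,0,-1],[0,0.11,0,0,0,0,-1],[0,0.12,0,0,0,0,-1],[0,0.13,0,0,0,0,-1],[0,0.14,0,0,0,0,-1],[0,0.15,0,0,0,0,-1],[0,0.16,0,0,0,0,-1],[0,0.17,0,0,0,0,-1],[0,0.18,0,0,0,0,-1],[0,0.184,0,0,0,0,-1],[0,0.184,0,0,0,0,-1]]]'
python3 -m creep '[[[0,-0.06,0,0,0,0,-1],[0,-0.08,0,0,0,0,-1],[0,-0.08,-0.08,0,0,0,-1],[0,-0.08,-0.15,0,0,0,-1],[0,-0.08,-0.17,0,0,0,-1],[-0.08,-0.08,-0.17,0,0,0,-1],[-0.16,-0.08,-0.17,0,0,0,-1],[-0.232,-0.08,-0.17,0,0,0,-1],[-0.232,0,-0.17,0,0,0,-1],[-0.232,0.08,-0.17,0,0,0,-1],[-0.232,0.15,-0.17,0,0,0,-1],[-0.232,0.165,-0.17,0,0,0,-1],[-0.232,0.165,-0.17,0,0,0,-1],[-0.232,0.165,-0.17,0,0,0,-1]]]'
python3 - <<'E'
from h import *
a=save("scene","s5.png")["color"][110:310,180:440]; b=save("wrist","w5.png")["color"]
cv2.imwrite("pics/c5.png",cv2.cvtColor(np.hstack([cv2.resize(a,(400,308)),cv2.resize(b,(400,308))]),cv2.COLOR_RGB2BGR))
E
```

```text
time: 11.08
eef_pos: [0.5208, 0.0147, 0.0869]
ee_rot: [0.723, 0.691, -0.001, -0.0]
force: [0.1, -0.1, 0.1]
grip_width: -0.0001
time: 12.25
eef_pos: [0.5972, -0.1047, 0.1711]
ee_rot: [0.723, 0.691, -0.001, -0.001]
force: [-0.3, -0.1, -0.3]
grip_width: -0.0
```

View pics/c5.png

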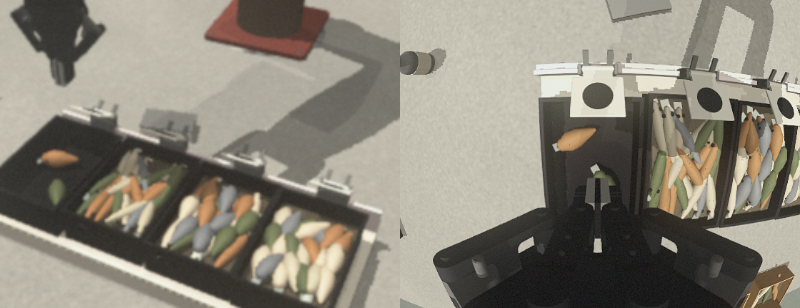

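```bash
python3 -m creep '[[[0,0,0.07,0,0,0,-1],[0,0,0.14,0,0,0,-1],[0,0,0.168,0,0,0,-1],[0,-0.02,0.168,0,0,0,-1],[0,-0.035,0.168,0,0,0,-1],[0,-0.05,0.168,0,0,0,-1],[0,-0.06,0.168,0,0,0,-1],[0,-0.07,0.168,0,0,0,-1],[0,-0.08,0.168,0,0,0,-1],[0,-0.09,0.168,0,0,0,-1],[0,-0.1,0.168,0,0,0,-1],[0,-0.11,0.168,0,0,0,-1],[0,-0.12,0.168,0,0,0,-1],[0,-0.13,0.168,0,0,0,-1],[0,-0.14,0.168,0,0,0,-1],[0,-0.15,0.168,0,0,0,-1],[0,-0.16,0.168,0,0,0,-1],[0,-0.17,0.168,0,0,0,-1],[0,-0.178,0.168,0,0,0,-1],[0,-0.178,0.168,0,0,0,-1]]]'
python3 -m creep '[[[0,0.05,0,0,0,0,-1],[0,0.1,0,0,0,0,-1],[0,0.14,-0.02,0,0,0,-1],[0,0.14,-0.09,0,0,0,-1],[0,0.14,-0.17,0,0,0,-1],[0,0.14,-0.25,0,0,0,-1],[0,0.14,-0.3,0,0,0,-1],[0,0.14,-0.3,0,0,0,-1],[0,0.14,-0.3,0,0,0,-1],[0,0.14,-0.3,0,0,0,-1]]]'
python3 - <<'E'
from h import *
a=save("scene","s6.png")["color"][110:310,100:360]; b=save("wrist","w6.png")["color"]
cv2.imwrite("pics/c6.png",cv2.cvtColor(np.hstack([cv2.resize(a,(400,308)),cv2.resize(b,(400,308))]),cv2.COLOR_RGB2BGR))
E
```

```text
time: 14.02
eef_pos: [0.5067, -0.1004, 0.0878]
ee_rot: [0.723, 0.691, -0.001, -0.001]
force: [1.2, 0.0, -0.7]
grip_width: 0.0
time: 14.85
eef_pos: [0.5767, -0.1035, 0.2367]
ee_rot: [0.723, 0.691, -0.001, -0.001]
force: [0.1, 1.3, -0.9]
grip_width: 0.0
```

View pics/c6.png

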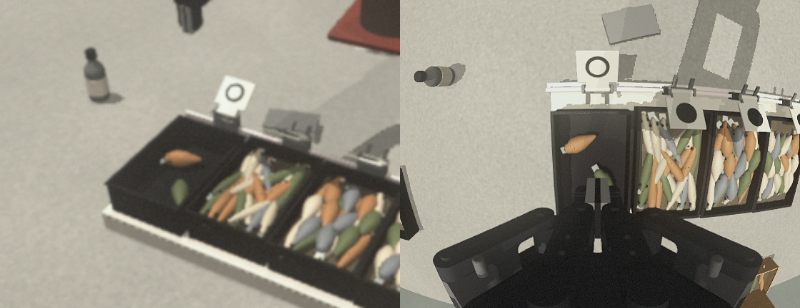

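All four tags are now right: ring on the nearly empty tray's tag at (597,67), discs at (685,113), (755,117) and (793,108). I'll check for shifted items, then hand in.

Run:
```python
from h import *
a=cv2.imread("pics/scene1.png"); b=cv2.imread("pics/s6.png")
for n,(x0,y0,x1,y1) in dict(trays=(240,310,600,470),bottle=(205,190,250,250),spool=(625,340,690,400)).items():
    A,B=[np.float32(cv2.cvtColor(i[y0:y1,x0:x1],cv2.COLOR_BGR2GRAY)) for i in(a,b)]
    print(n,cv2.phaseCorrelate(A,B))
for n in("hook_box","spool","oil_bottle"):
    f=ctrl.grab_frame("top"); print(n,[(np.round(d["box"]).tolist(),round(d["p"],2)) for d in ctrl.spot_in("top",n)][:3])
print(ctrl.sign_off())
```

```text
trays ((0.005597032192241613, -0.044712845048877625), 1.045522334575653)
bottle ((0.5538895873468128, -0.06738882688627967), 1.0846775429337112)
spool ((0.01854182476497357, -0.052761340584794425), 1.1783095768204441)
hook_box []
spool [([136.0, 246.0, 27.0, 28.0], 0.94)]
oil_bottle [([421.0, 238.0, 17.0, 11.0], 0.71)]
the job is handed in; nothing more can be done
None
```

All four tags were wrong at the start, and all four now match the stock. I pushed each one over with the shut fingertips: the three full trays' tags back (disc up), then the nearly empty tray's tag forward (ring up). I handed the job in at about 15 s, with the gripper raised clear.

- **First stroke missed:** it passed over tag 1 without touching it, because the shut fingertips end about 20 mm higher on the tool than the description says. I lowered the strokes by 27 mm, and each tag then went over on one push. No force reading was above about 2 N.
- **Tags:** the last wrist picture shows a ring on the nearly empty tray's tag and discs on the other three.
- **Trays, spool and bottle:** comparing the scene pictures from before and after, the trays and spool moved less than 0.1 px. The bottle read 0.55 px, within picture noise, and the arm was never near it.
- **Hook box:** the detector did not find it in the last top picture. It is visible in the last wrist picture, and the fingertips never went below about 0.10 m while the box is 22 mm high, so I judged it untouched. I have no measurement to confirm that.

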